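Pull out the carton's spout and pour the gumballs into the bowl

ROBOT

A 6-joint arm with a two-finger parallel gripper is mounted at the origin on the work surface. World frame = base frame: x ahead of the robot, y to its left, z up, the work surface at z = 0. Lengths are in m, angles in rad, forces in N, time in s.
With the tool pointing down it reaches from about 0.375 to 0.925 m from the base axis. Payload 5.7 kg.
Tool frame: the origin (TCP) lies midway between the tips of the shut fingers; the grasp point (between the pads) lies 19 mm behind it; z points along the fingers, y is the line along which they close (so a half turn about z gives the same grasp; the last joint's range is limited). The gripper opens to 88 mm and grips with 3 to 60 N. Pads are 20 mm wide; open, the fingers measure 115 mm over their backs; the gripper's body (75 mm by 178 mm) begins 61 mm behind the grasp point.
Start: joints at [-1.456, 0.359, 1.51, -0, 1.272, -0.115], TCP at [0.137, -0.584, 0.223] pointing down, gripper open.
Joint ranges: [-2.97, 2.97], [-1.01, 2.36], [0.21, 2.38], [-0.96, 4.11], [0.2, 2.71], [-2.98, 2.98]. Speed limits (rad/s): [2.39, 2.39, 3.14, 3.14, 3.14, 3.14].

INTERFACE

Orientations are given as a unit quaternion [x, y, z, w].
In Python, from bench import move_ptp, servo_line, goto_joints, move_gripper, sleep, inverse_kinematics, capture, PlanningError, close_job, spot_in, silhouettes, current_clock, current_joint_pos, current_qvel, current_joint_torque, current_position, current_orientation, current_force, current_torque, current_finger_gap, current_grip_force gives the robot as it stands. Calls block until the motion is done:
- move_ptp(position, orientation): joint-space move of the TCP to a pose.
- servo_line(position, orientation=None, rate=0.15, contact_N=None): straight line of the TCP; orientation=None keeps the orientation; rate is the mean speed in m/s. With contact_N (N) it stops when the force on the tool has changed by that much, and returns True; else False.
- goto_joints(angles): joint-space move.
- move_gripper(opening): finger opening in m; the grip force is fixed at half the most; returns when the fingers have stopped.
- sleep(seconds).
- inverse_kinematics(position, orientation): joint angles nearest the present ones, or None.
- capture(name): name is "side" or "top" or "wrist"; returns a dict with "image" (384x512x3 uint8, blue, green, red), "range_z" (384x512 float32, m along the optical axis (not along the pixel's ray), 0 where there is no reading), "intrinsics" (3x3 intrinsics, pixels), "k1" (the pictures are not rectified: a ray, as slopes to the right and down, at radius r is drawn at 1 + k1 r^2 times it, then the intrinsics apply), "R" (3x3) and "t" (3): a world point X has camera coordinates R X + t. Camera axes: x right, y down, z forward; pixel columns grow to the right and rows downward; lengths in m; the calibration is good to about 2 mm. A picture is of the moment at which its call begins.
A pose or a line that the arm cannot do raises PlanningError and nothing moves.
- close_job(): hands the job in; it is judged then, once.
Trained networks look in the newest picture that a camera, given by its name, has taken for a name from the list of things; names that differ only in an ending like _2 or _b are one class to them, and where a whole thing is asked for, a point or a joint stands for the part that bears it (a point fixed in the world has none). Each returns a list of dicts, best first, with "conf" (0 to 1); they miss things now and then, are a little off and sometimes report something else, mostly with a low value. They report only what shows in the picture. A call takes as long as a camera call. They do not tell look-alikes from the thing itself.
- spot_in(camera, query): "xy" ([column, row] in pixels, amid what is visible of it).
- silhouettes(camera, query): "region" (384x512 bool, what is visible of it) and "xy" ([column, row] in pixels, amid what is visible of it).
Readings, each from a call of its own:
- current_clock(): time.
- current_joint_pos(): joint angles.
- current_qvel(): joint speeds.
- current_joint_torque(): joint torques, N m.
- current_position(): TCP position.
- current_orientation(): TCP orientation.
- current_force(): force on the tool from outside, world axes, zero at the start.
- current_torque(): the same for the moment, N m.
- current_finger_gap(): finger opening in m.
- current_grip_force(): force on a finger pad.
Only numpy, scipy, OpenCV 4.12 (cv2) and the standard library are available. Lean on these libraries where they do the work, as an engineer would, in place of code of your own. Each camera call takes 0.05 s, during which the arm holds its last target. There are 200 camera calls.

TASK

Pull the folded spout at the end of the gumball carton out as far as it goes, then tilt the carton and pour all five gumballs into the white bowl. Stand the carton upright on the desk again and let go of it; leave the bowl standing upright on the desk and the other things on the desk where they are.

Things in the scene. Friction and masses are not known exactly. Their poses are not given: they have to be found in the camera images.
- carton: Low brown card carton 150 mm long (x), 60 wide (y), 90 high (z), closed on top, about 0.3 kg, standing loose on its base; it slides when the spout is pulled. Origin: centre of its underside. The spout is in the end facing its own -x. Side walls 7 mm, inner floor 18 mm above the underside. Grasp it across its 60 mm width. The five gumballs roll freely inside.
- spout_flap (a joint): Angle of the folded spout (rad): 0 folded flush into the carton's end, 1.05 fully out against its stop; starts between 0 and 0.1. Its top edge swings outward and down about the hinge; side gussets come out with it and make a chute 47 mm wide. Stiff fold (friction about 0.14 N m, 2 to 3 N at the tab, near what slides the carton): it stays where it is left.
- hinge (a point): Middle of the spout's hinge line, which is level, along the carton's y, at (-75, 0, 16) mm in the carton's frame. The flap is 52 mm wide, 55 mm from hinge to free edge. Fully out, the chute still rises 30 degrees outward, so the upright carton keeps its gumballs; they run out once the carton is tilted, spout end down, clearly more than 30 degrees (45 to 70 is good).
- tab (a point): Centre of the pull tab on the spout, a card block 14 mm wide (along the carton's y), 14 mm high and standing 26 mm out of the flap. With the spout folded in it lies at (-90, 0, 64) mm in the carton's frame; fully out at about (-124, 0, 27) mm. Pinch it across its 14 mm width from above.
- lip (a point): Middle of the free edge of the spout, over which the gumballs leave: (-75, 0, 71) mm in the carton's frame when folded in, about (-123, 0, 43) mm when fully out.
- bowl: White ceramic bowl, loose, 150 mm across the rim, 60 mm high, wall 5 mm, 0.45 kg. Origin: centre of its underside.
- gum0_center (a point): Centre of one gumball, a hard off-white ball 22 mm in diameter, 10 g; at the start it lies inside the carton, out of sight.
- gum1_center (a point): Centre of one gumball, a hard off-white ball 22 mm in diameter, 10 g; at the start it lies inside the carton, out of sight.
- gum2_center (a point): Centre of one gumball, a hard off-white ball 22 mm in diameter, 10 g; at the start it lies inside the carton, out of sight.
- gum3_center (a point): Centre of one gumball, a hard off-white ball 22 mm in diameter, 10 g; at the start it lies inside the carton, out of sight.
- gum4_center (a point): Centre of one gumball, a hard off-white ball 22 mm in diameter, 10 g; at the start it lies inside the carton, out of sight.
- gamepad: Bystander: black game controller about 110 x 155 mm, 45 mm high. Origin under its centre.
- clock: Bystander: white cube clock, 72 mm. Origin under its centre.
- drive: Bystander: flat aluminium disk drive 115 x 78 x 20 mm. Origin under its centre.
- mouse: Bystander: black mouse 115 x 62 x 35 mm. Origin under its centre.
- webcam: Bystander: ball-shaped black webcam on a round foot, 64 mm across, 90 mm high. Origin under its foot.
Things that resemble listed ones, but are neither listed nor needed, are in the scene too. What is meant by the carton is not turquoise, and is the larger of those in its own colour. What is shaped like the bowl but brown is not meant.

How it is judged:
By the outcome, as a careful person would: the job done as asked, in the order asked, and still so for the second after the job is handed in, with the robot touching nothing.
It also fails if it takes over 72 s, if anything falls off the work surface, if the arm or the gripper's body presses on something with over 40 N, if the wrist force passes 120 N, or if a joint passes its speed limit or range.

## Working session

There is one attempt and no reset: what is moved stays moved. The work goes in short steps, each a Python script; the robot and the scene stay as the last script left them, time stands still between calls to the robot, and variables do not carry over. Pictures are saved under pics/ and viewed, at most 10 in all, crops included, and the job is handed in when it is done.

```bash
ls; mkdir -p pics
cat > h.py <<'E'
import numpy as np, cv2
from bench import *
def cloud(c):
    """world points (384,512,3), nan where no reading"""
    K=c["intrinsics"];h,w=c["range_z"].shape
    u,v=np.meshgrid(np.arange(w),np.arange(h))
    d=np.stack([(u-K[0,2])/K[0,0],(v-K[1,2])/K[1,1]],-1);s=d.copy()
    for _ in range(20): s=d/(1+c["k1"]*(s**2).sum(-1,keepdims=True))
    z=np.where(c["range_z"]>0,c["range_z"],np.nan)[...,None]
    P=np.concatenate([s*z,z],-1)
    return (P-c["t"])@c["R"]
E
python3 - <<'E'
from h import *
ims=[]
for n in ("top","side"):
    c=capture(n);np.savez("/tmp/"+n,**c);ims.append(c["image"])
    P=cloud(c)
    print(n,"cam at",-c["R"].T@c["t"])
    for q in ("carton","tab","bowl","gamepad","clock","drive","mouse","webcam"):
        for s in silhouettes(n,q):
            if s["conf"]<.25: continue
            p=P[s["region"]];p=p[~np.isnan(p[:,0])]
            if len(p)<10: continue
            t=p[p[:,2]>np.percentile(p[:,2],95)-.008]
            r=cv2.minAreaRect((t[:,:2]*1000).astype(np.float32))
            print(q,round(s["conf"],2),np.round(s["xy"]),"med",np.round(np.median(p,0),3),"ztop",round(np.percentile(p[:,2],95),3),"toprect",np.round(r[0]),np.round(r[1]),round(r[2],1), "bgr",np.median(c["image"][s["region"]],0))
cv2.imwrite("pics/a.png",ims[0]);cv2.imwrite("pics/b.png",ims[1])
E
```

```text
pics
top cam at [0.34335277 0.02252226 1.44549632]
carton 0.71 [181. 150.] med [0.555 0.203 0.088] ztop 0.093 toprect [561. 206.] [ 61. 150.] 76.0 bgr [196. 240. 253.]
carton 0.7 [127. 270.] med [0.22  0.368 0.088] ztop 0.093 toprect [217. 373.] [150.  61.] 61.3 bgr [253. 252.  67.]
carton 0.62 [132. 137.] med [0.607 0.361 0.058] ztop 0.064 toprect [608. 366.] [ 43. 101.] 49.3 bgr [189. 237. 253.]
tab 0.56 [ 99. 256.] med [0.26 0.45 0.07] ztop 0.075 toprect [260. 449.] [16. 12.] 87.1 bgr [232. 252. 254.]
bowl 0.81 [336. 216.] med [ 0.358 -0.245  0.025] ztop 0.06 toprect [ 357. -237.] [146. 144.] 87.0 bgr [ 67. 107. 161.]
bowl 0.59 [332. 134.] med [ 0.619 -0.243  0.025] ztop 0.059 toprect [ 611. -234.] [145. 143.] 64.9 bgr [255. 255. 255.]
bowl 0.39 [176. 183.] med [0.477 0.227 0.068] ztop 0.073 toprect [475. 226.] [18. 27.] 81.1 bgr [229. 252. 254.]
gamepad 0.81 [254. 119.] med [ 0.664 -0.014  0.035] ztop 0.047 toprect [670. -13.] [ 73. 124.] 1.5 bgr [84. 81. 83.]
clock 0.95 [257. 157.] med [ 0.542 -0.009  0.07 ] ztop 0.076 toprect [546. -10.] [72. 71.] 10.9 bgr [244. 243. 239.]
driv
[... 1079 characters left out ...]
255. 255.]
bowl 0.66 [351. 181.] med [ 0.331 -0.286  0.038] ztop 0.06 toprect [ 310. -274.] [ 25. 102.] 42.9 bgr [ 76. 105. 142.]
gamepad 0.64 [224. 163.] med [0.658 0.012 0.032] ztop 0.045 toprect [665. -17.] [141.  88.] 43.1 bgr [79. 75. 74.]
clock 0.85 [248. 181.] med [0.528 0.002 0.059] ztop 0.074 toprect [545.  -7.] [76. 77.] 14.0 bgr [185. 185. 182.]
clock 0.56 [194. 214.] med [0.488 0.229 0.052] ztop 0.071 toprect [484. 224.] [38. 42.] 19.0 bgr [162. 188. 200.]
drive 0.89 [273. 214.] med [0.366 0.009 0.018] ztop 0.023 toprect [320.  17.] [ 89. 230.] 77.3 bgr [176. 172. 169.]
webcam 0.84 [135. 250.] med [0.467 0.431 0.055] ztop 0.086 toprect [477. 428.] [46. 44.] 40.0 bgr [74. 71. 71.]
```

View pics/a.png

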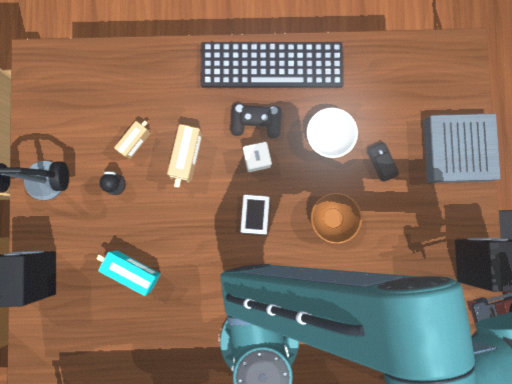

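View pics/b.png

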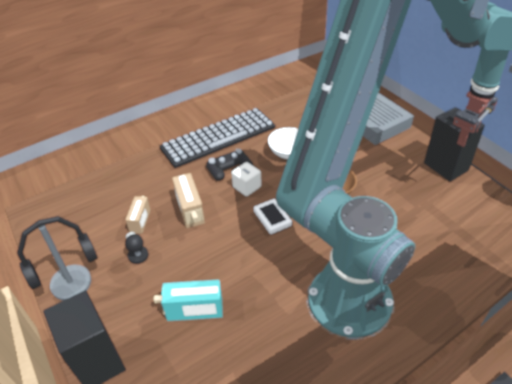

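The brown carton is at about (182,152) with its tab toward the robot at (177,183). The white bowl is at (332,132). The turquoise carton, the small brown carton and the brown bowl are decoys. The measured sizes match: the top is 150x61 at z = 0.09 and the bowl rim is at 0.06.

```bash
cat >> h.py <<'E'
from scipy.spatial.transform import Rotation as Ro
def pose(g, yaw, tilt, flip=1):
    """TCP position, quat for grasp point g; tool y along flip*carton y; tilt = spout end (-x) down"""
    R=Ro.from_euler("z",yaw)*Ro.from_euler("y",-tilt)
    z=R.apply([0,0,-1.]);y=flip*R.apply([0,1.,0])
    return np.array(g)+.019*z, Ro.from_matrix(np.stack([np.cross(y,z),y,z],1)).as_quat()
def incar(C,yaw,p):
    """carton-frame point -> world, carton origin C, upright"""
    return np.array(C)+Ro.from_euler("z",yaw).apply(p)
def rot(p,th):  # spout-end-down rotation of a carton-frame (x,0,z) vector
    return Ro.from_euler("y",-th).apply(p)
C0=np.array([.560,.2065,0]);YAW=np.radians(-13.8)
HG=np.array([-.075,0,.016]);G0=np.array([-.018,0,.055])
def tabpose(th,flip,tmax=.9,up=0): 
    return pose(incar(C0,YAW,HG+rot(G0,th))+[0,0,up],YAW,min(th,tmax),flip)
BOWL=np.array([.611,-.234,0])
def pourpose(tilt,yaw,flip,lipz=.078,off=.025,gp=(0,0,.045)):
    """lip held 'off' short of the bowl centre"""
    lip=BOWL+Ro.from_euler("z",yaw).apply([off,0,lipz])
    g=lip+Ro.from_euler("z",yaw).apply(rot(np.array(gp)-[-.123,0,.043],tilt))
    return pose(g,yaw,tilt,flip)
E
python3 - <<'E'
from h import *
f=lambda q:None if q is None else np.round(q,2)
for fl in (1,-1):
    print("flip",fl)
    for th in (0,.5,1.05): print(th,f(inverse_kinematics(*tabpose(th,fl))))
    print("grasp",f(inverse_kinematics(*pose(C0+[0,0,.045],YAW,0,fl))))
    for y in (-.24,-.37,-.6):
        for t in (0,.5,1.1): print(y,t,f(inverse_kinematics(*pourpose(t,y,fl))))
E
```

```text
flip 1
0 [ 0.32  0.47  1.85 -0.    0.82 -1.01]
0.5 None
1.05 None
grasp [ 0.24  0.59  1.7  -0.    0.86 -1.09]
-0.24 0 [-0.43  0.78  1.14 -0.    1.21 -1.76]
-0.24 0.5 [-0.49  0.54  1.63  0.25  0.5  -2.  ]
-0.24 1.1 [-0.61  0.54  2.14  2.61  0.68  1.83]
-0.37 0 [-0.45  0.79  1.14 -0.    1.21 -1.65]
-0.37 0.5 [-0.48  0.54  1.63  0.11  0.48 -1.76]
-0.37 1.1 [-0.53  0.54  2.14  2.9   0.65  1.69]
-0.6 0 [-0.5   0.78  1.15 -0.    1.21 -1.47]
-0.6 0.5 [-0.46  0.54  1.63 -0.14  0.49 -1.33]
-0.6 1.1 [-0.4   0.54  2.12  3.45  0.64  1.41]
flip -1
0 [ 0.32  0.47  1.85 -0.    0.82  2.13]
0.5 None
1.05 None
grasp [ 0.24  0.59  1.7  -0.    0.86  2.05]
-0.24 0 [-0.43  0.78  1.14 -0.    1.21  1.38]
-0.24 0.5 [-0.49  0.54  1.63  0.25  0.5   1.14]
-0.24 1.1 [-0.61  0.54  2.14  2.61  0.68 -1.31]
-0.37 0 [-0.45  0.79  1.14 -0.    1.21  1.49]
-0.37 0.5 [-0.48  0.54  1.63  0.11  0.48  1.38]
-0.37 1.1 [-0.53  0.54  2.14  2.9   0.65 -1.45]
-0.6 0 [-0.5   0.78  1.15 -0.    1.21  1.68]
-0.6 0.5 [-0.46  0.54  1.63 -0.14  0.49  1.82]
-0.6 1.1 [-0.4   0.54  2.12  3.45  0.64 -1.73]
```

Run:
```python
from h import *
f=lambda q:None if q is None else np.round(q,2)
for th in (.35,.7,1.05):
    for t in (0,.2,.3,.4,.5): print("tab",th,t,f(inverse_kinematics(*tabpose(th,1,t))))
for y in np.arange(-180,180,30)-21:
    print("yaw",y,[f(inverse_kinematics(*pourpose(t,np.radians(y),1))) for t in (0,.5,.8,1.05)])
```

```text
tab 0.35 0 [ 0.34  0.47  1.89 -0.    0.78 -0.99]
tab 0.35 0.2 [ 0.43  0.44  2.01 -0.24  0.56 -0.71]
tab 0.35 0.3 [ 0.48  0.43  2.06 -0.45  0.46 -0.46]
tab 0.35 0.4 [ 0.51  0.44  2.09 -0.6   0.42 -0.29]
tab 0.35 0.5 [ 0.51  0.44  2.09 -0.6   0.42 -0.29]
tab 0.7 0 [ 0.35  0.49  1.92 -0.    0.73 -0.98]
tab 0.7 0.2 [ 0.45  0.46  2.03 -0.26  0.51 -0.66]
tab 0.7 0.3 [ 0.5   0.46  2.09 -0.51  0.42 -0.38]
tab 0.7 0.4 [ 0.56  0.47  2.14 -0.88  0.37  0.03]
tab 0.7 0.5 None
tab 1.05 0 [ 0.36  0.52  1.94 -0.    0.68 -0.97]
tab 1.05 0.2 [ 0.46  0.49  2.06 -0.29  0.46 -0.62]
tab 1.05 0.3 [ 0.51  0.5   2.11 -0.59  0.37 -0.28]
tab 1.05 0.4 None
tab 1.05 0.5 None
yaw -201 [array([-0.5 ,  0.44,  1.88, -0.  ,  0.82,  1.44]), array([-0.46,  0.63,  1.42, -0.05,  1.58,  1.48]), array([-0.45,  0.81,  1.15, -0.07,  1.98,  1.48]), array([-0.44,  0.97,  0.92, -0.09,  2.3 ,  1.47])]
yaw -171 [array([-0.64,  0.47,  1.82, -0.  ,  0.85,  0.78]), array([-0.44,  0.63,  1.44, -0.27,  1.5 ,  1.06]), array([-0.36,  0.79,  1.2 , -0.38,  1.87,  1.08]), array([-0.31,  0.94,  1.  , -0.49,  2.15,  1.04])]
yaw -141 [array([
[... 1049 characters left out ...]
 None, array([-0.7 ,  0.56,  1.7 ,  1.  ,  0.99,  2.7 ]), array([-0.84,  0.63,  1.77,  1.23,  1.16,  2.4 ])]
yaw 69 [None, array([-0.53,  0.59,  1.53,  0.54,  1.18,  2.73]), array([-0.69,  0.65,  1.51,  0.76,  1.38,  2.5 ]), array([-0.8 ,  0.74,  1.48,  0.9 ,  1.56,  2.38])]
yaw 99 [array([-0.26,  0.53,  1.68, -0.  ,  0.93,  2.72]), array([-0.52,  0.61,  1.47,  0.39,  1.4 ,  2.33]), array([-0.64,  0.73,  1.33,  0.53,  1.7 ,  2.25]), array([-0.71,  0.85,  1.2 ,  0.65,  1.93,  2.23])]
yaw 129 [array([-0.36,  0.47,  1.82, -0.  ,  0.85,  2.11]), array([-0.5 ,  0.63,  1.44,  0.19,  1.54,  1.92]), array([-0.55,  0.79,  1.2 ,  0.26,  1.92,  1.9 ]), array([-0.58,  0.94,  1.  ,  0.33,  2.2 ,  1.93])]
```

```bash
sed -i 's/G0=np.array(\[-.018,0,.055\])/G0=np.array([-.020,0,.058])/' h.py
python3 - <<'E'
from h import *
p,q=tabpose(0,1,0)
move_ptp(p+[0,0,.12],q)
print(servo_line(p,q,rate=.12,contact_N=6), current_position()-p)
move_gripper(0.0); print("gap",current_finger_gap(),current_grip_force(),current_force())
if .010<current_finger_gap()<.018:
    for th in np.arange(.11,1.11,.11):
        servo_line(*tabpose(th,1,.25*th),rate=.04)
        print(round(th,2),np.round(current_force(),1),np.round(current_finger_gap(),4))
c=capture("side");cv2.imwrite("pics/c.png",cv2.resize(c["image"][140:280,110:270],None,fx=4,fy=4))
print(current_clock())
E
```

```text
False [0.00058124 0.00017527 0.0005454 ]
gap 0.013433887673896208 29.999755918979645 [ 0.14098113 -0.15617349 -0.94020896]
0.11 [ 1.2 -1.3  3.6] 0.0135
0.22 [ 1.  -1.7  5.3] 0.0139
0.33 [ 1.7 -0.5  4.3] 0.0137
0.44 [ 1.2 -0.2  3. ] 0.0136
0.55 [ 0.7 -0.9  1.3] 0.0136
0.66 [0.7 1.2 1.1] 0.0138
0.77 [0.3 0.8 1. ] 0.0139
0.88 [ 0.4 -0.4  1.6] 0.0137
0.99 [ 1.  -0.7  1.5] 0.0136
1.1 [1.4 0.2 1. ] 0.0132
9.4
```

View pics/c.png

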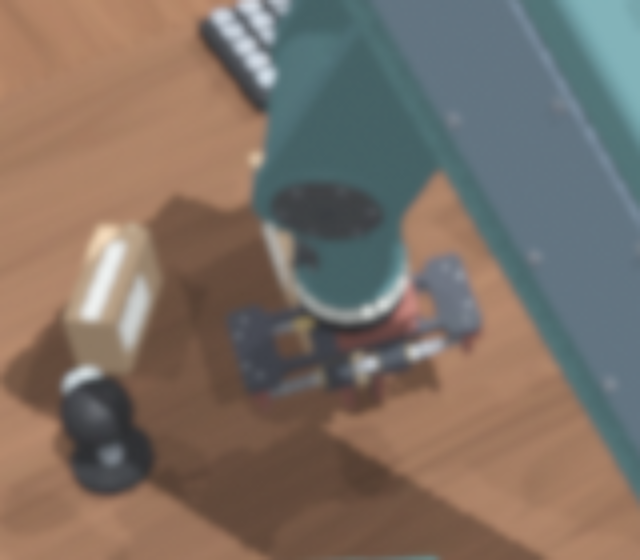

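Run:
```python
from h import *
move_gripper(.088)
p=np.array(current_position());q=current_orientation()
z=Ro.from_quat(q).apply([0,0,1])
servo_line(p-.06*z,rate=.15)
p,q=pose(C0+[-.21,.05,.3],YAW,0,1)
try: move_ptp(p,q)
except PlanningError as e: print(e); goto_joints([-.3,.36,1.51,0,1.27,-1.])
ims=[]
for n in("top","side"):
    c=capture(n);P=cloud(c)
    for qn in ("carton","lip","tab"):
        for s in silhouettes(n,qn):
            pp=P[s["region"]];pp=pp[~np.isnan(pp[:,0])]
            if len(pp)<10 or s["conf"]<.25 or np.hypot(*(np.median(pp,0)[:2]-C0[:2]))>.14: continue
            t=pp[np.abs(pp[:,2]-.091)<.008]
            print(n,qn,round(s["conf"],2),np.round(s["xy"]),np.round(np.median(pp,0),3))
            if len(t)>50:
                r=cv2.minAreaRect((t[:,:2]*1000).astype(np.float32));print(r)
            low=pp[pp[:,2]<.075];cf=Ro.from_euler("z",-YAW).apply(low-C0)*1000
            if len(cf): 
                e=cf[cf[:,0]<-82]; print(" beyond end: n",len(e), np.round(e[np.argsort(e[:,0])[:6]]) if len(e) else "")
    u,v=(180,160) if n=="top" else (192,205)
    ims.append(cv2.resize(c["image"][v-50:v+50,u-50:u+50],(400,400),interpolation=cv2.INTER_CUBIC))
cv2.imwrite("pics/d.png",np.hstack(ims));print(current_clock())
```

```text
top carton 0.57 [181. 157.] [0.536 0.21  0.087]
((556.1044921875, 209.18038940429688), (60.71522521972656, 150.0758514404297), 76.7301254272461)
 beyond end: n 306 [[-137.    2.   23.]
 [-137.   -2.   27.]
 [-135.    4.   28.]
 [-135.    1.   29.]
 [-134.   -1.   28.]
 [-133.   -5.   31.]]
top lip 0.54 [174. 187.] [0.46  0.234 0.036]
 beyond end: n 308 [[-137.    2.   23.]
 [-137.   -2.   27.]
 [-136.   -5.   26.]
 [-135.    4.   28.]
 [-135.    1.   29.]
 [-134.   -1.   28.]]
top tab 0.56 [178. 185.] [0.46  0.234 0.036]
 beyond end: n 312 [[-137.    2.   23.]
 [-137.   -2.   27.]
 [-136.   -5.   26.]
 [-135.    4.   28.]
 [-135.    1.   29.]
 [-134.   -1.   28.]]
side carton 0.72 [193. 207.] [0.509 0.216 0.084]
((551.9185791015625, 206.14012145996094), (57.90866470336914, 151.18597412109375), 73.14844512939453)
 beyond end: n 181 [[-137.    8.   24.]
 [-137.    1.   26.]
 [-136.    5.   22.]
 [-135.    2.   20.]
 [-135.   -4.   41.]
 [-135.    7.   26.]]
side lip 0.7 [197. 223.] [0.453 0.235 0.036]
 beyond end: n 129 [[-137.    1.   26.]
 [-135.   -4.   41.]
 [-135.   -2.   22.]
 [-134.   -2.   26.]
 [-134.   -0.   36.]
 [-134.    1.   27.]]
side tab 0.67 [191. 208.] [0.512 0.215 0.085]
((550.7294311523438, 206.66094970703125), (57.601200103759766, 148.60801696777344), 73.14844512939453)
 beyond end: n 131 [[-134.   -0.   36.]
 [-131.    3.   30.]
 [-131.    2.   34.]
 [-130.    1.   37.]
 [-130.   -2.   36.]
 [-129.   -1.   26.]]
side tab 0.54 [197. 224.] [0.457 0.234 0.034]
 beyond end: n 147 [[-137.    1.   26.]
 [-135.   -4.   41.]
 [-134.   -2.   26.]
 [-134.   -0.   36.]
 [-134.    1.   27.]
 [-133.    4.   23.]]
12.4667
```

View pics/d.png

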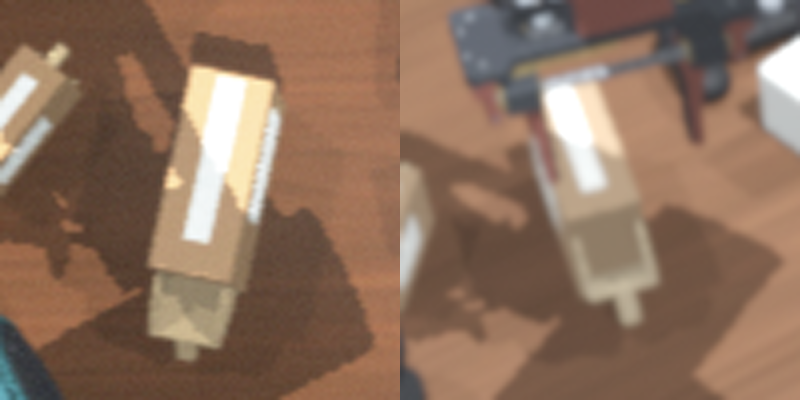

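The spout is out (left crop, around (190,310), chute open with the tab beyond it). I'll measure its angle to check that it reached the stop.

Run:
```python
from h import *
C=np.array([.556,.209,0]);Y=np.radians(-13.4)
for n in("top","side"):
    c=capture(n);X=Ro.from_euler("z",-Y).apply(cloud(c).reshape(-1,3)-C)*1000
    m=(np.abs(X[:,1])<15)&(X[:,0]<-80)&(X[:,0]>-117)&(X[:,2]>10)&(X[:,2]<60)
    k=np.polyfit(X[m,0],X[m,2],1);print(n,m.sum(),"th",np.pi/2-np.arctan(-k[0]),"z at -75,-123",np.polyval(k,[-75,-123]))
    for x in range(-140,-76,6):
        s=(np.abs(X[:,1])<15)&(np.abs(X[:,0]-x)<3)&(X[:,2]<88); print(x,s.sum(),np.round(np.nanmedian(X[s,2]),1),end=" | ")
    print()
```

```text
top 123 th 1.0138382635750545 z at -75,-123 [17.89235998 47.78291856]
-140 18 -0.8 | -134 20 0.4 | -128 20 23.1 | -122 20 38.8 | -116 21 44.7 | -110 20 38.8 | -104 19 36.0 | -98 20 32.5 | -92 22 27.4 | -86 19 26.0 | -80 19 21.1 | 
side 43 th 1.0389542595035475 z at -75,-123 [20.1248066  48.36772511]
-140 14 -1.4 | -134 20 0.1 | -128 29 20.9 | -122 31 33.5 | -116 30 11.7 | -110 13 39.1 | -104 15 -0.2 | -98 11 32.7 | -92 12 -0.2 | -86 18 14.4 | -80 7 21.1 |
```

```bash
sed -i 's/^C0=.*/C0=np.array([.556,.209,0]);YAW=np.radians(-13.4)/' h.py
python3 - <<'E'
from h import *
def tip(x,z): return pose(incar(C0,YAW,[x,0,z+.019]),YAW,0,1)
move_gripper(0)
p,q=tip(-.116,.10);move_ptp(p,q)
servo_line(*tip(-.116,.06),rate=.08); f0=np.array(current_force())
for z in np.arange(.056,.035,-.002):
    r=servo_line(*tip(-.116,z),rate=.015,contact_N=5)
    f=np.array(current_force())-f0; print(round(z,3),r,np.round(f,1),round(current_position()[2],4))
    if r or f[2]>4.5: break
servo_line(*tip(-.116,.11),rate=.15)
move_gripper(.088)
p,q=pose(C0+[-.21,.05,.3],YAW,0,1);move_ptp(p,q)
C=C0;Y=YAW
for n in("top","side"):
    c=capture(n);W=cloud(c)
    for s in silhouettes(n,"carton"):
        pp=W[s["region"]];pp=pp[~np.isnan(pp[:,0])]
        if len(pp)<10 or np.hypot(*(np.median(pp,0)[:2]-C0[:2]))>.14: continue
        t=pp[np.abs(pp[:,2]-.091)<.008]
        if len(t)>50: print(n,cv2.minAreaRect((t[:,:2]*1000).astype(np.float32)))
    X=Ro.from_euler("z",-Y).apply(W.reshape(-1,3)-C)*1000
    m=(np.abs(X[:,1])<15)&(X[:,0]<-80)&(X[:,0]>-117)&(X[:,2]>18)&(X[:,2]<60)
    k=np.polyfit(X[m,0],X[m,2],1);print(n,m.sum(),"th",np.pi/2-np.arctan(-k[0]),"z at -75,-123",np.polyval(k,[-75,-123]))
print(current_clock())
E
```

```text
0.056 False [ 0.9 -0.7  0.6] 0.056
0.054 False [-0.  -0.4 -0.5] 0.0539
0.052 False [ 0.5  0.6 -0.2] 0.0519
0.05 False [-0.7 -0.   0.7] 0.0499
0.048 False [0.5 0.  0.1] 0.0479
0.046 False [-1.5  1.   2.5] 0.046
0.044 True [-1.1  1.5  8.1] 0.0443
top ((555.372802734375, 208.8133544921875), (60.47440719604492, 149.22010803222656), 76.60704040527344)
top 118 th 1.0535245893067784 z at -75,-123 [18.08970195 45.39905286]
side ((552.5905151367188, 208.96372985839844), (58.03988265991211, 143.51406860351562), 76.63143157958984)
side 39 th 1.0547195585897566 z at -75,-123 [19.43518721 46.66866429]
20.4083
```

```bash
cat > carry.py <<'E'
from h import *
r=np.radians
p,q=pose(C0+[0,0,.045],YAW,0,1)
move_ptp(p+[0,0,.11],q); servo_line(p,q,rate=.12)
move_gripper(0); print("gap",current_finger_gap())
assert .055<current_finger_gap()<.066
servo_line(p+[0,0,.15],q,rate=.12)
a=C0+[0,0,.195]; b=pourpose(0,r(-201),1,lipz=.193)[0]+[0,0,.019]
for s,y in ((.33,-75),(.67,-140),(1,-201)):
    servo_line(*pose(a+(b-a)*s,r(y),0,1),rate=.12)
print(np.round(current_joint_pos(),2),current_clock(),current_finger_gap())
servo_line(*pourpose(.2,r(-201),1,lipz=.13),rate=.06)
servo_line(*pourpose(.42,r(-201),1,lipz=.12),rate=.04)
servo_line(*pourpose(.44,r(-201),1,lipz=.085),rate=.06)
ims=[]
for n,u,v in(("top",330,140),("side",285,150)):
    c=capture(n); ims.append(cv2.resize(c["image"][v-60:v+60,u-60:u+60],(400,400),interpolation=cv2.INTER_CUBIC))
cv2.imwrite("pics/e.png",np.hstack(ims));print(current_clock())
E
python3 carry.py
```

```text
gap 0.05996779717256887
[-0.5   0.28  1.77  0.    1.1   1.43] 28.225 0.05984986242479462
30.3833
```

View pics/e.png

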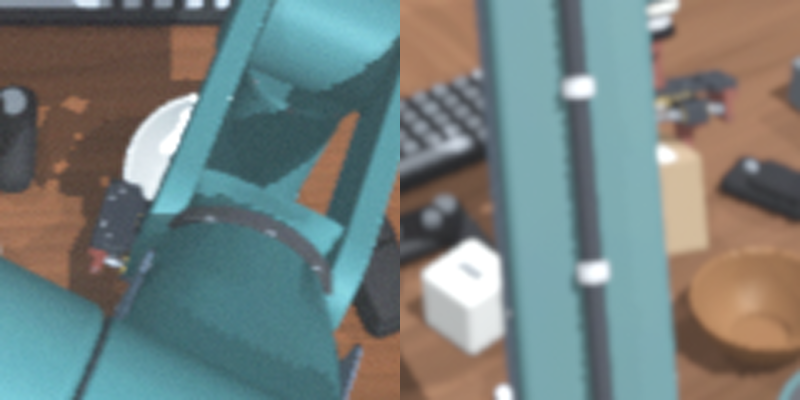

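The arm hides the lip in both views. The grip reads 60 mm and is steady, so I'll pour on the geometry.

Run:
```python
from h import *
r=np.radians
for t in (.52,.58,.64,.7,.78,.88,1.0,1.1):
    servo_line(*pourpose(t,r(-201),1,lipz=.08),rate=.02)
sleep(1.2)
print(current_clock(),current_finger_gap(),np.round(current_joint_pos(),2))
c=capture("top");s=spot_in("top","gum0_center");print([(round(x["conf"],2),np.round(x["xy"])) for x in s])
ims=[c["image"][80:200,270:390]];c=capture("wrist");print([(round(x["conf"],2),np.round(x["xy"])) for x in spot_in("wrist","gum0_center")])
cv2.imwrite("pics/f.png",np.hstack([cv2.resize(ims[0],(384,384)),cv2.resize(c["image"],(400,384))]))
```

```text
36.6583 0.05981946198081163 [-0.44  1.01  0.87 -0.1   2.36  1.47]
[]
[]
```

View pics/f.png

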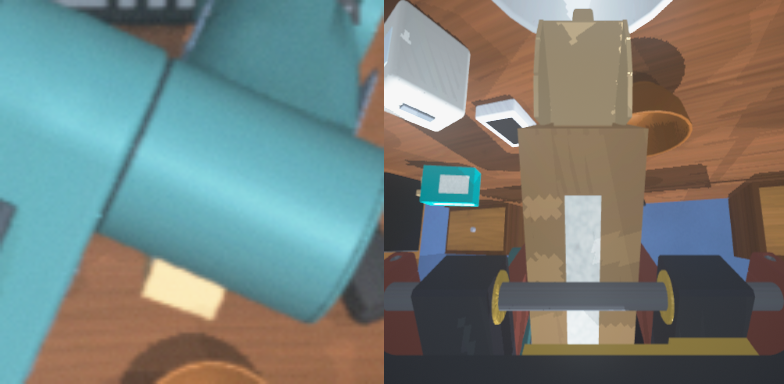

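Run:
```python
from h import *
r=np.radians
servo_line(*pourpose(1.1,r(-201),1,lipz=.11),rate=.1)
servo_line(*pourpose(.5,r(-201),1,lipz=.14),rate=.12)
servo_line(*pourpose(0,r(-201),1,lipz=.193),rate=.12)
a=C0+[0,0,.195]; b=pourpose(0,r(-201),1,lipz=.193)[0]+[0,0,.019]
for s,y in ((.67,-140),(.33,-75)):
    servo_line(*pose(a+(b-a)*s,r(y),0,1),rate=.14)
print(current_clock(),current_finger_gap())
ims=[]
for n in("top","side"):
    c=capture(n);W=cloud(c);print(n,[(round(x["conf"],2),np.round(x["xy"])) for x in spot_in(n,"gum0_center")])
    u,v=(335,140) if n=="top" else (285,145)
    ims.append(cv2.resize(c["image"][v-40:v+40,u-40:u+40],(400,400),interpolation=cv2.INTER_CUBIC))
cv2.imwrite("pics/g.png",np.hstack(ims))
```

```text
41.2167 0.059706868125784
top [(0.39, array([337., 130.]))]
side []
```

View pics/g.png

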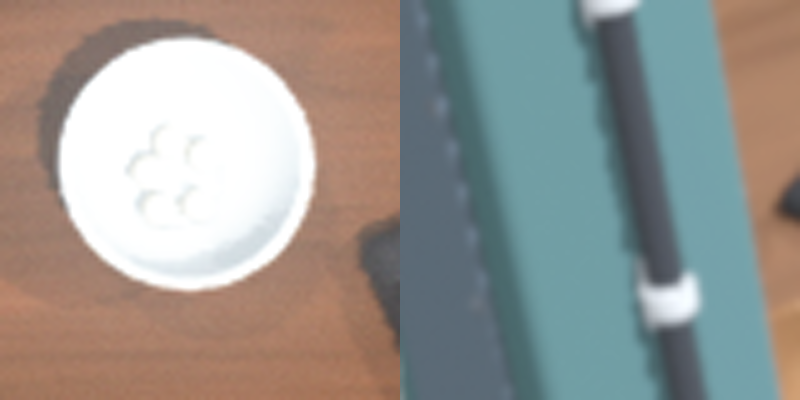

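The bowl stands upright with five balls in it, at crop pixels (172,137), (202,150), (148,165), (155,207) and (197,203). Next I'll stand the carton back in its place.

Run:
```python
from h import *
p,q=pose(C0+[0,0,.045],YAW,0,1)
servo_line(p+[0,0,.15],q,rate=.13)
servo_line(p+[0,0,.015],q,rate=.12)
print(servo_line(p-[0,0,.002],q,rate=.03,contact_N=4),(current_position()-p)[2])
move_gripper(.088)
servo_line(p+[0,0,.15],q,rate=.15)
p2,q2=pose(C0+[-.21,.05,.3],YAW,0,1);move_ptp(p2,q2)
print(current_clock())
for n in("top","side"):
    c=capture(n);W=cloud(c)
    if n=="top": cv2.imwrite("pics/h.png",c["image"])
    for s in silhouettes(n,"carton"):
        pp=W[s["region"]];pp=pp[~np.isnan(pp[:,0])]
        if len(pp)<10 or np.hypot(*(np.median(pp,0)[:2]-C0[:2]))>.14: continue
        t=pp[np.abs(pp[:,2]-.091)<.008]
        if len(t)>50: print(n,cv2.minAreaRect((t[:,:2]*1000).astype(np.float32)),np.median(t[:,2]))
    X=Ro.from_euler("z",-YAW).apply(W.reshape(-1,3)-C0)*1000
    m=(np.abs(X[:,1])<15)&(X[:,0]<-80)&(X[:,0]>-117)&(X[:,2]>18)&(X[:,2]<60)
    k=np.polyfit(X[m,0],X[m,2],1);print(n,m.sum(),"th",np.pi/2-np.arctan(-k[0]))
```

```text
True 7.570297838498455e-05
47.1417
top ((555.9951171875, 209.52703857421875), (61.20137405395508, 150.66062927246094), 76.58168029785156) 0.08892175458186762
top 119 th 1.044933833681947
side ((551.9812622070312, 208.23365783691406), (57.72056579589844, 149.094970703125), 75.15090942382812) 0.08883139238423937
side 40 th 1.0643814018882973
```

View pics/h.png

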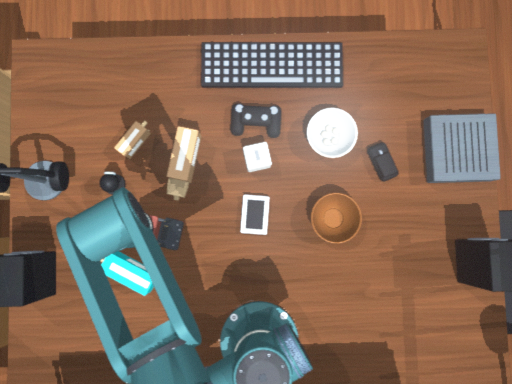

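The carton is upright at (183,162) with its spout out. The bowl at (332,132) holds the balls, and the bystanders are where they were.

```bash
python3 -c "
from bench import *
print(close_job())"
```

```text
the job is handed in; nothing more can be done
None
```

The spout is pulled out to its stop, all five gumballs are in the white bowl, the carton is upright and released back at its place, and the job was handed in at about 47 s of the 72 s allowed.

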